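# Open the mirror light's battery box

## Task

The cells of the shaving mirror's light need changing. On the rectangular battery box, loosen the two captive thumbscrews one after the other by turning each a quarter turn anticlockwise, until its wing lies parallel to the end edge of the cover; then lift the cover plate off by its bar and lay it flat, without dropping it, in the middle of the clear half of the teak tray (the half near the robot) and let go. Do not touch the round soap-pump unit, which has the same screws, and do not push the black shaving bowl about.

Things in the scene. Friction and masses are not known exactly. Their poses are not given: they have to be found in the camera images.
- screw_a_grip (a point): Captive steel thumbscrew on the cover's +y end: an upright wing 36 long, 10 thick, 31 mm tall, over an oblong foot (42 x 12 x 4 mm) in the same line that hooks over the cover's end. Point: on the turning axis, 14 mm below the wing's top, 23.5 mm above the foot's top, 78 mm from the cover's middle. Axes turn with it: y along the wing, x across its thickness (pinch along x), z up.
- screw_a (a joint): Angle (rad) of the thumbscrew at screw_a_grip, growing anticlockwise seen from above. 0 = tight, wing along the box's length; 1.57 (quarter turn) = wing across the box, parallel to the cover's end edge: this end is free. Hard stop at 1.6. Starts at 0 to 0.25. Needs 0.06 N m, stays where it is left.
- screw_b_grip (a point): Captive steel thumbscrew on the cover's -y end: an upright wing 36 long, 10 thick, 31 mm tall, over an oblong foot (42 x 12 x 4 mm) in the same line that hooks over the cover's end. Point: on the turning axis, 14 mm below the wing's top, 23.5 mm above the foot's top, 78 mm from the cover's middle. Axes turn with it: y along the wing, x across its thickness (pinch along x), z up.
- screw_b (a joint): Angle (rad) of the thumbscrew at screw_b_grip, growing anticlockwise seen from above. 0 = tight, wing along the box's length; 1.57 (quarter turn) = wing across the box, parallel to the cover's end edge: this end is free. Hard stop at 1.6. Starts at 0 to 0.25. Needs 0.06 N m, stays where it is left.
- battery_box: The fixed rectangular white battery box, 86 (x) x 186 (y) mm, 45 mm tall. Origin: centre of its underside; y along its length, towards screw_a. The cover lies flush in its top with 2 mm play all round, in a recess 5 mm deep; the screw wings at its two ends stand 43 mm above the cover.
- cover_grip (a point): Grip point of the loose aluminium cover (about 0.18 kg): a plate 70 (x) x 130 (y) x 5 mm with a bar in its middle, 40 mm long along x, 12 mm thick along y, 36 mm tall. The point lies in the bar's middle, 22 mm above the plate's top face, 27 mm above its underside. Pinch the bar along y. Axes: y along the plate, towards screw_a; z up.
- tray_spot (a point): Middle of the clear near half of the fixed teak tray (360 x 240 mm, rim 26 mm high): on its floor, 8 mm above the counter, 95 mm from its near outer edge. x points away from the robot along the tray, y across it, z up. Clear floor: 80 mm each way along x, 110 mm along y. The far half holds bowl, shaver handle and clipped guard combs.
- soap_unit: Look-alike to leave alone: the fixed round white soap-pump unit, 196 mm across, with the same two thumbscrews and bar, 88 mm tall in all. Origin: centre of its underside. It stands on the other side of the tray from the battery box, left or right by chance.
- bowl: Black ceramic shaving bowl, 96 mm across the rim, 52 mm tall, loose, standing in the far half of the tray. Origin: centre of its underside.
Not all that is in view belongs to the job. Of the things that look like the part that bears cover_grip, the smallest one is meant. There is more than one size of the battery_box; the one meant has the size given above.

How it is judged:
By the outcome, as a careful person would: the job done as asked, in the order asked, and still so for the second after the job is handed in, with the robot touching nothing.
It also fails if it takes over 72 s, if anything falls off the work surface, if the arm or the gripper's body presses on something with over 40 N, if the wrist force passes 120 N, or if a joint passes its speed limit or range.

## Robot

A 7-joint arm with a two-finger parallel gripper is mounted at the origin on the work surface. World frame = base frame: x ahead of the robot, y to its left, z up, the work surface at z = 0. Lengths are in mm, angles in rad, forces in N, time in s.
With the tool pointing down it reaches from about 400 to 875 mm from the base axis. Payload 4.4 kg.
Tool frame: the origin (TCP) lies midway between the tips of the shut fingers; the grasp point (between the pads) lies 19 mm behind it (ctrl.pinch_z is the distance from the TCP to the grasp point, in mm); z points along the fingers, y is the line along which they close (so a half turn about z gives the same grasp; the last joint's range is limited). The gripper opens to 85 mm and grips with 20 to 120 N. Pads are 22 mm wide; open, the fingers measure 114 mm over their backs; the gripper's body (76 mm by 85 mm) begins 54 mm behind the grasp point. The pads swing forward as they close: fully open they stand 13 mm farther back than shut.
Start: joints at [1.169, 0.628, 0.038, 1.517, -0.027, 0.996, -0.02], TCP at [214.219, -613.7, 231.313] pointing down, gripper open.
Joint ranges: [-3.06, 3.06], [-0.37, 2.12], [-1.25, 1.32], [0.18, 2.47], [-1.1, 4.24], [0.23, 1.98], [-2.94, 2.94]. Speed limits (rad/s): [2.57, 2.57, 3.14, 3.14, 3.14, 3.14, 3.14].

## Interface

Orientations are given as [roll, pitch, yaw] about the fixed x, y, z axes, in that order (R = Rz(yaw) Ry(pitch) Rx(roll)).
In Python, from cell import read_state, cams, order, ctrl gives the robot as it stands.
- The arm moves only by the tool move_arm, never from a script. Its argument "targets" is text: rows parted by semicolons, each of 7 numbers parted by spaces: the gripper's target within -1 to 1 (fully open at 1, half-way at 0, shut at -1), then the shift along the tool's x, y, z in cm, then the turn, a rotation vector about the tool's x, y, z in degrees. A call has 1 to 5 rows; each row shifts and turns the commanded pose from where the row before left it, along the tool's axes as they then stand; what a row does not reach is not made up. A row lasts 1/12 s, in which the tool goes at most 41.7 mm and 7.16 degrees, less where a joint would pass 70% of its speed; a pose out of reach is approached as far as the arm can. A call with a gripper value outside its range is refused whole. The fingers move at their own pace and stop on an object; the grip force is fixed at half the most. Time passes only in rows, so rows that do not move let the fingers close. It gives the time, the measured TCP pose, the force, the opening and the grip force at its end, in the units of the state.
- read_state(): the state, without advancing time (a new reading comes with each control period).
- cams.get_image(name): name is "side" or "top"; returns a dict with "color" (400x640x3 uint8, red, green, blue), "fovy" (degrees; the focal length in pixels is half the picture's height over the tangent of half this angle, whatever the lens; pixels are square), "cx", "cy" (the principal point, pixels), "k1" (the pictures are not rectified: a ray, as slopes to the right and down, at radius r is drawn at 1 + k1 r^2 times it, then the intrinsics apply), "rvec" (rotation vector, rad) and "tvec" (3), from world to camera coordinates, as OpenCV has them. Camera axes: x right, y down, z forward; pixel columns grow to the right and rows downward; lengths in mm; the calibration is good to about 2 mm. A picture is of the moment at which its call begins. There is no depth.
- order.finish_job(): hands the job in; it is judged then, once.
The state is a dict: "clock": time; "qpos": joint angles; "qd": joint speeds; "tau": joint torques, N m; "eef_pos": TCP position; "tool_rot": TCP orientation; "force": force on the tool from outside, world axes, zero at the start; "torque": the same for the moment, N m; "width": finger opening in mm; "gripper_force": force on a finger pad.
Only numpy, scipy, OpenCV 4.12 (cv2) and the standard library are available. Lean on these libraries where they do the work, as an engineer would, in place of code of your own. Each camera call takes 0.05 s, during which the arm holds its last target. There are 200 camera calls.

## Working session

There is one attempt and no reset: what is moved stays moved. The work goes in short steps, Python scripts to look and compute and a tool call to move; the robot and the scene stay as the last step left them, time stands still between calls to the robot, and variables do not carry over. Pictures are saved under pics/ and viewed, at most 10 in all, crops included, and the job is handed in when it is done.

Besides the shell and the picture viewer there is one more tool, called after "Emit:" as name(argument=value, ...) on one line, values as JSON. move_arm: Moves the arm, as the interface text tells. Its arguments: {"type":"object","properties":{"targets":{"type":"string"}},"required":["targets"]}

```bash
mkdir -p pics; ls
cat > h.py <<'E'
import numpy as np,cv2
from cell import read_state,cams,order,ctrl
def shot(n,f=None):
    d=cams.get_image(n)
    if f: cv2.imwrite('pics/'+f,d['color'][:,:,::-1])
    return d
def ray(d,u,v):
    h=d['color'].shape[0];f=h/2/np.tan(np.radians(d['fovy'])/2)
    a=np.array([(u-d['cx'])/f,(v-d['cy'])/f]);b=a.copy()
    for _ in range(50): b=a/(1+d['k1']*(b@b))
    R=cv2.Rodrigues(np.array(d['rvec'],float))[0];t=np.array(d['tvec'],float).ravel()
    return -R.T@t,R.T@np.array([b[0],b[1],1])
def onz(d,u,v,z):
    c,r=ray(d,u,v);return c+r*(z-c[2])/r[2]
def proj(d,P):
    h=d['color'].shape[0];f=h/2/np.tan(np.radians(d['fovy'])/2)
    R=cv2.Rodrigues(np.array(d['rvec'],float))[0];p=R@np.array(P,float)+np.array(d['tvec'],float).ravel()
    s=p[:2]/p[2];s=s*(1+d['k1']*(s@s));return s*f+[d['cx'],d['cy']]
E
python3 - <<'E'
from h import *
for n in('top','side'):
    d=shot(n,n+'0.png');print(n,d['fovy'],d['cx'],d['cy'],d['k1'],ray(d,320,200))
    
print(read_state(),ctrl.pinch_z)
E
```

```text
pics
top 51.19728466658383 322.8599668136924 197.23599600988726 0.011905685739401282 (array([ 413.01759985,  114.40159604, 1241.36812848]), array([ 0.11447   ,  0.00275932, -0.99346856]))
side 44.619030722307045 323.55259362373477 197.13725529853065 -0.06594446593593671 (array([  415.1010256 , -1100.63303127,  1385.66168721]), array([ 0.0808932 ,  0.66889016, -0.739006  ]))
{'clock': 0.1, 'qpos': array([ 1.1691942 ,  0.62926219,  0.03844754,  1.51821858, -0.02698992,
        0.99629785, -0.02002868]), 'qd': array([ 0.00104266, -0.00441226,  0.00040571, -0.00278541, -0.00125139,
       -0.00017648, -0.00126565]), 'tau': array([ 3.69599889e-03, -5.64527607e+01,  1.23079486e+00, -1.93970400e+01,
        1.13285246e-02,  5.43694725e-03,  4.57784040e-05]), 'eef_pos': array([ 214.04240364, -613.18296793,  230.49135829]), 'tool_rot': array([-3.13992494e+00,  2.62175276e-05,  3.35777822e-01]), 'force': array([ 0.04469624, -0.36289009, -0.33096245]), 'torque': array([-0.03589194,  0.01501306,  0.00150681]), 'gripper_force': 0.0, 'width': 85.80641035292561} 18.700000000000003
```

View pics/top0.png

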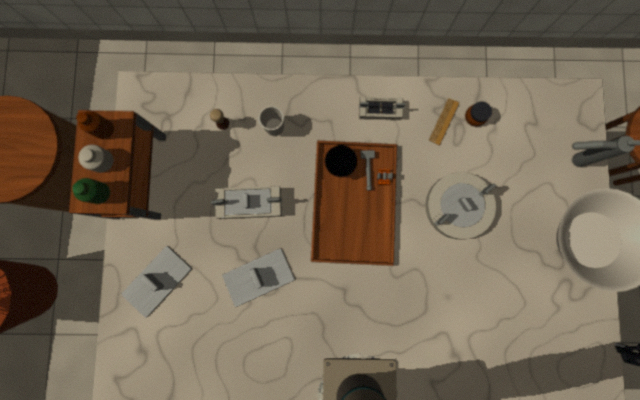

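View pics/side0.png

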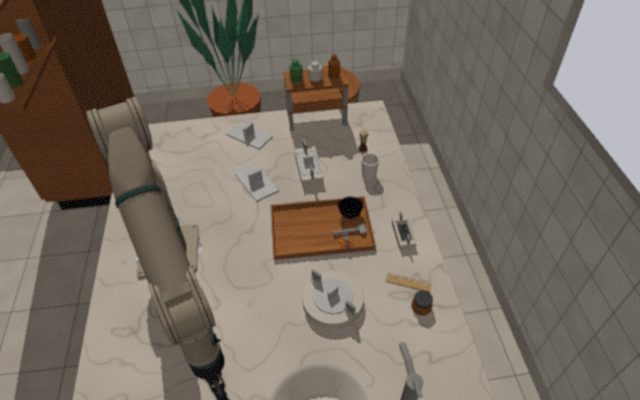

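The top view shows a battery box near (249,202), a smaller look-alike at (383,107), two loose plates (157,281) and (259,277), the tray (355,203), the bowl (341,161) and the soap unit (462,206). Next I zoom in and measure.

Run:
```python
from h import *
T=shot('top');S=shot('side')
a=cv2.resize(T['color'][175:230,200:315],None,fx=6.5,fy=6,interpolation=3)[:300,:740]
b=cv2.resize(S['color'][132:192,270:350],None,fx=5,fy=5,interpolation=3)
c=np.zeros((600,760,3),np.uint8);c[:300,:740]=a;c[300:600,:400]=b
e=cv2.resize(T['color'][90:130,350:410],None,fx=5.5,fy=5.5,interpolation=3);c[300:520,420:750]=e
cv2.imwrite('pics/z.png',c[:,:,::-1])
for n,u,v,z in [('box L top',215,190,45),('boxL bot',215,218,45),('boxR t',281,187,45),('boxR b',281,217,45),('small l',360,107,30),('small r',404,107,30),('tray tl',317,142,26),('tr',397,145,26),('bl',312,262,26),('br',396,264,26),('bowl',341,161,60),('soap',462,206,45)]:
    print(n,onz(T,u,v,z).round(0))
```

```text
box L top [575. 421.  45.]
boxL bot [494. 417.  45.]
boxR t [587. 231.  45.]
boxR b [500. 229.  45.]
small l [836.   2.  30.]
small r [ 838. -130.   30.]
tray tl [727. 130.  26.]
tr [ 722. -109.   26.]
bl [373. 138.  26.]
br [ 371. -104.   26.]
bowl [663.  59.  60.]
soap [ 540. -292.   45.]
```

View pics/z.png

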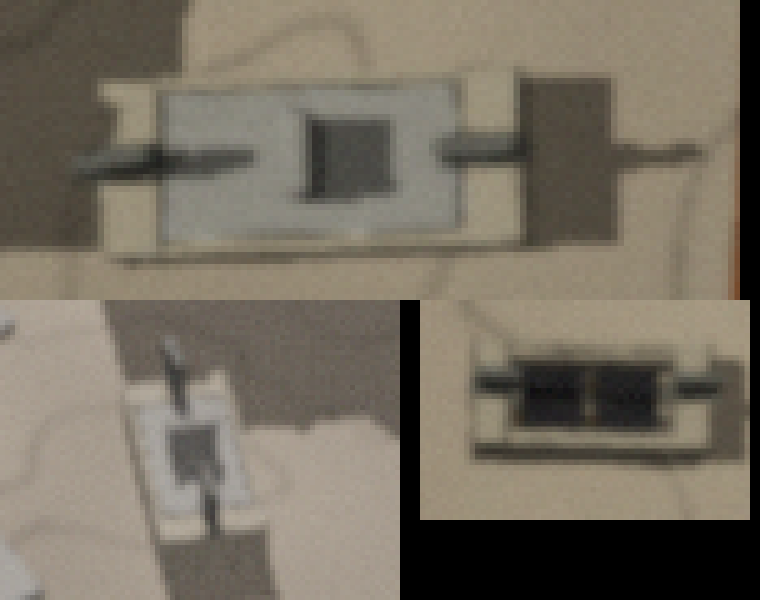

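The composite shows the 186 mm box with its cover in place, bar at crop (350,158) and both wings roughly lengthwise. The other box is small and has no cover, so this one is meant. Next come the corner rays.

Run:
```python
from h import *
T=shot('top');S=shot('side')
def m(p): return (p[0]+.5)/6.5+200-.5,(p[1]+.5)/6+175-.5
def ms(p): return (p[0]+.5)/5+270-.5,(p[1]-300+.5)/5+132-.5
for n,Q in [('cover',[(160,92),(458,80),(463,232),(160,243)]),('box',[(98,80),(518,70),(522,242),(103,250)])]:
    P=np.array([onz(T,*m(q),45) for q in Q])[:,:2];c=P.mean(0);d=P[0]+P[3]-P[1]-P[2]
    print(n,P.round(),c.round(1),'len',np.linalg.norm(d)/2,'wid',np.linalg.norm(P[0]+P[1]-P[2]-P[3])/2,'yaw',np.degrees(np.arctan2(-d[0],d[1])))
P=np.array([onz(S,*ms(q),45) for q in [(126,390),(226,374),(268,522),(160,541)]])[:,:2];print('side box',P.round(),P.mean(0))
P=np.array([onz(T,*m(q),81) for q in [(310,115),(392,115),(392,192),(310,198)]])[:,:2];print('bar',P.round(),P.mean(0))
# wings: top centreline ends at z=88
for n,Q in [('L',[(75,165),(160,160)]),('R',[(438,150),(525,145)])]:
    print(n,[onz(T,*m(q),z)[:2].round() for q in Q for z in(88,50)])
P=np.array([onz(T,u,v,26)[:2] for u,v in[(317,142),(397,145),(396,264),(312,262)]]);c=P.mean(0);d=P[0]+P[1]-P[2]-P[3];print('tray',c,np.linalg.norm(d)/2,np.degrees(np.arctan2(d[1],d[0])),c-d/np.linalg.norm(d)*85)
hsv=cv2.cvtColor(T['color'],cv2.COLOR_RGB2HSV);k=cv2.inRange(hsv,(3,120,60),(15,255,255));k[:,:290]=0;k[:,420:]=0;k[:130]=0;k[290:]=0
r=cv2.minAreaRect(cv2.findNonZero(cv2.morphologyEx(k,cv2.MORPH_OPEN,np.ones((5,5)))));print(r,[onz(T,*p,26)[:2].round() for p in cv2.boxPoints(r)])
```

```text
cover [[576. 395.]
 [584. 263.]
 [510. 258.]
 [503. 392.]] [543.2 326.9] len 132.8582201742321 wid 73.19513551905303 yaw 3.305722492611617
box [[581. 423.]
 [589. 236.]
 [506. 232.]
 [499. 416.]] [543.8 326.8] len 185.44410261632277 wid 82.65398004313239 yaw 2.2543278268635247
side box [[499. 407.]
 [583. 414.]
 [592. 236.]
 [506. 229.]] [544.8311503  321.48589626]
bar [[561. 321.]
 [562. 286.]
 [526. 285.]
 [522. 320.]] [542.62694958 303.15717296]
L [array([535., 419.]), array([539., 429.]), array([538., 383.]), array([542., 392.])]
R [array([545., 265.]), array([549., 270.]), array([548., 228.]), array([552., 232.])]
tray [548.21930851  13.63060246] 352.18435139575985 -1.0961617812627462 [463.23486386  15.256692  ]
((357.06634521484375, 202.6129608154297), (75.9151611328125, 121.95296478271484), 1.5911403894424438) [array([372., 122.]), array([731., 118.]), array([ 729., -108.]), array([369., -96.])]
```

Emit:
move_arm(targets="1 0 0 0 0 0 -7.08; 1 0 0 0 0 0 -7.08; 1 0 0 0 0 0 -7.08; 1 0 0 0 0 0 -7.08; 1 0 0 0 0 0 -7.08")

```text
clock: 0.72
eef_pos: [214.2, -613.6, 231.3]
tool_rot: [-3.141, -0.0, 0.96]
force: [0.2, -1.2, -0.2]
width: 85.2
gripper_force: 0.0
```

Emit:
move_arm(targets="1 0 0 0 0 0 -7.08; 1 0 0 0 0 0 -7.08; 1 0 0 0 0 0 -7.08; 1 0 0 0 0 0 -7.08; 1 0 0 0 0 0 -7.08")

```text
clock: 1.13
eef_pos: [214.0, -613.7, 231.3]
tool_rot: [-3.141, -0.0, 1.577]
force: [-0.6, 0.6, -1.0]
width: 85.2
gripper_force: 0.0
```

Emit:
move_arm(targets="1 2.85 2.96 0 0 0 0; 1 2.85 2.96 0 0 0 0; 1 2.85 2.96 0 0 0 0; 1 2.85 2.96 0 0 0 0; 1 2.85 2.96 0 0 0 0")

```text
clock: 1.55
eef_pos: [363.1, -469.8, 231.4]
tool_rot: [3.141, 0.0, 1.571]
force: [0.1, -0.1, -0.7]
width: 85.2
gripper_force: 0.0
```

Emit:
move_arm(targets="1 2.85 2.96 0 0 0 0; 1 2.85 2.96 0 0 0 0; 1 2.85 2.96 0 0 0 0; 1 2.85 2.96 0 0 0 0; 1 2.85 2.96 0 0 0 0")

```text
clock: 1.97
eef_pos: [511.1, -327.1, 231.5]
tool_rot: [3.141, 0.0, 1.571]
force: [0.6, -0.6, -0.4]
width: 85.4
gripper_force: 0.0
```

Emit:
move_arm(targets="1 3.9 0.25 0 0 0 0; 1 3.9 0.25 0 0 0 0; 1 3.9 0.25 0 0 0 0; 1 3.9 0.25 0 0 0 0; 1 3.9 0.25 0 0 0 0")

```text
clock: 2.38
eef_pos: [522.2, -131.8, 231.4]
tool_rot: [3.141, 0.0, 1.571]
force: [1.1, 0.4, -0.7]
width: 85.5
gripper_force: 0.0
```

Emit:
move_arm(targets="1 3.9 0.25 0 0 0 0; 1 3.9 0.25 0 0 0 0; 1 3.9 0.25 0 0 0 0; 1 3.9 0.25 0 0 0 0; 1 3.9 0.25 0 0 0 0")

```text
clock: 2.8
eef_pos: [534.6, 63.2, 231.5]
tool_rot: [3.141, 0.0, 1.571]
force: [0.4, 0.1, 0.6]
width: 85.3
gripper_force: 0.0
```

Emit:
move_arm(targets="0.2 3.68 0.24 0 0 0 0; 0.2 3.68 0.24 0 0 0 0; 0.2 3.68 0.24 0 0 0 0; 0.2 3.68 0.24 0 0 0 0; 0.2 3.68 0.24 0 0 0 -4")

```text
clock: 3.22
eef_pos: [546.5, 247.3, 231.5]
tool_rot: [3.141, 0.0, 1.642]
force: [0.7, -0.8, 0.3]
width: 51.3
gripper_force: 0.0
```

Emit:
move_arm(targets="0.2 0 0 3.2 0 0 0; 0.2 0 0 3.2 0 0 0; 0.2 0 0 3.2 0 0 0; 0.2 0 0 3.0 0 0 0; 0.2 0 0 0 0 0 0")

```text
clock: 3.63
eef_pos: [542.9, 243.3, 99.8]
tool_rot: [-3.132, 0.004, 1.642]
force: [-1.9, -0.2, 0.4]
width: 50.9
gripper_force: 0.0
```

Run:
```python
from h import *
T=shot('top');S=shot('side')
a=cv2.resize(T['color'][170:240,200:300],None,fx=4,fy=4,interpolation=3)
b=cv2.resize(S['color'][120:200,265:355],None,fx=7,fy=7,interpolation=3)
c=np.zeros((600,800,3),np.uint8);c[:280,:400]=a;c[:560,400:]=b[:,110:510]
cv2.imwrite('pics/n1.png',c[:,:,::-1])
p=read_state()['eef_pos'];print(p,proj(T,p),proj(S,p))
for q in [(547.4,247,88),(540.6,403,88)]: print(proj(T,q),proj(S,q))
```

```text
[546.27125068 245.37272651 105.00618904] [273.35316583 198.4202556 ] [310.80402151 164.48991042]
[273.4637282  198.73127406] [311.18321349 167.38699994]
[217.11879972 200.27442596] [304.61793012 141.24809202]
```

View pics/n1.png

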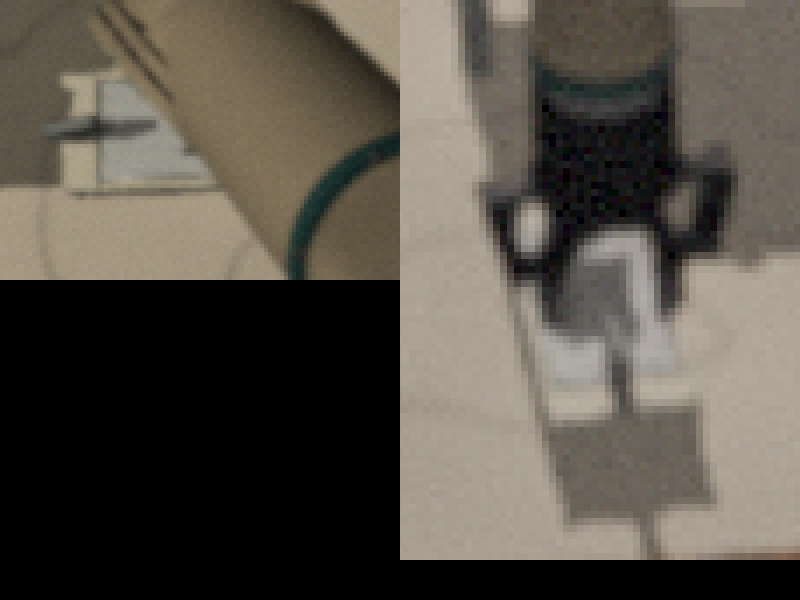

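Run:
```python
from h import *
S=shot('side');g=cv2.cvtColor(S['color'],cv2.COLOR_RGB2GRAY)
f=lambda u,v:(400+(u-265)*7-110,(v-120)*7)
for q in [(547,265,88),(547,247,88),(547,229,88),(547,229,57),(547,229,45),(547,268,88)]: print(q,f(*proj(S,q)),proj(S,q))
print(g[164:181,303:322])
```

```text
(547, 265, 88) (np.float64(608.4055333362982), np.float64(309.46878461472994)) [310.48650476 164.20982637]
(547, 247, 88) (np.float64(612.5595684709967), np.float64(331.78908901627665)) [311.07993835 167.39844129]
(547, 229, 88) (np.float64(616.7686642123164), np.float64(354.4036840727406)) [311.68123774 170.62909772]
(547, 229, 57) (np.float64(618.4935876197013), np.float64(394.7225108416594)) [311.92765537 176.38893012]
(547, 229, 45) (np.float64(619.1505998327007), np.float64(410.07115969478343)) [312.02151426 178.58159424]
(547, 268, 88) (np.float64(607.718476618883), np.float64(305.77697006268306)) [310.3883538  163.68242429]
[[ 51  72  82  94  93  96 101 105 100  97 114 145 163 170 157 121 113 139
  155]
 [ 66  68  76  90  94  92  98 112 108  96 102 132 159 170 162 137 140 156
  166]
 [106  88  87  92  95  93 101 115 121 106  97 124 159 169 167 155 155 167
  169]
 [143 128 105  99 106 107 106 118 125 114 105 128 158 169 173 164 159 165
  168]
 [163 154 128 119 131 138 128 115 120 121 124 139 166 172 167 162 155 165
  170]
 [171 165 150 150 161 165 150 120 115 131 137 156 168 17
[... 216 characters left out ...]
 118  83  72 112 152 163 158 157 157 161 153
  160]
 [164 167 168 170 169 162 150 120  78  67 112 151 161 158 152 155 158 158
  162]
 [154 153 156 163 161 159 149 118  76  68 108 153 170 167 164 166 167 169
  173]
 [157 153 155 158 160 166 159 135  85  74 112 159 171 176 175 174 171 175
  172]
 [168 170 167 171 169 174 172 148 106  73 107 147 168 172 172 173 174 170
  166]
 [175 173 173 174 176 176 175 154 118  80  94 128 155 160 154 156 152 155
  145]
 [172 171 173 173 171 168 161 146 115  81  87 113 126 130 126 127 123 120
  111]
 [161 157 161 157 155 146 136 124 103  93  90 100 105 109 104 103  98 102
   96]
 [134 127 123 122 117 115 111 105  99  98 101  96 100  98 101  94 103  97
   96]]
```

The near wing stands between the open fingers, at side column 311.6 where 311.7 was predicted, so the estimate holds. I'll go down and pinch it.

Emit:
move_arm(targets="0.2 0.1 0.05 2 0 0 0; 0.2 0 0 2 0 0 0; 0.2 0 0 1 0 0 0; 0.2 0 0 0 0 0 0; 0.2 0 0 0 0 0 0")

```text
clock: 4.2
eef_pos: [547.8, 246.9, 56.6]
tool_rot: [3.14, -0.001, 1.641]
force: [-0.0, 0.0, -0.1]
width: 51.3
gripper_force: 0.0
```

Emit:
move_arm(targets="-1 0 0 0 0 0 0; -1 0 0 0 0 0 0; -1 0 0 0 0 0 0; -1 0 0 0 0 0 0; -1 0 0 0 0 0 0")

```text
clock: 4.62
eef_pos: [548.0, 246.9, 56.5]
tool_rot: [3.139, -0.001, 1.641]
force: [-0.4, 0.1, 6.3]
width: 9.1
gripper_force: 58.6
```

Emit:
move_arm(targets="-1 0 0 0 0 0 -6; -1 0 0 0 0 0 -6; -1 0 0 0 0 0 -6; -1 0 0 0 0 0 -6; -1 0 0 0 0 0 -6")

```text
clock: 5.03
eef_pos: [549.2, 247.3, 56.6]
tool_rot: [3.137, 0.001, 2.169]
force: [2.4, 0.1, 2.6]
width: 9.0
gripper_force: 58.6
```

```bash
python3 -c "
from h import *
s=read_state();print(s['force'],s['torque'],s['tool_rot'],s['eef_pos'],s['width'])"
```

```text
[2.39311187 0.0703652  2.61141812] [ 0.13780698 -0.49179321 -0.01175158] [3.13700561e+00 6.53700190e-04 2.16935014e+00] [549.17371645 247.34809469  56.56208832] 8.97666922618141
```

Emit:
move_arm(targets="-1 0 0 0 0 0 -6; -1 0 0 0 0 0 -6; -1 0 0 0 0 0 -6; -1 0 0 0 0 0 -6; -1 0 0 0 0 0 -6")

```text
clock: 5.45
eef_pos: [550.0, 248.2, 56.6]
tool_rot: [3.136, 0.003, 2.693]
force: [4.9, 2.9, -0.4]
width: 9.1
gripper_force: 58.5
```

Emit:
move_arm(targets="-1 0 0 0 0 0 -6; -1 0 0 0 0 0 -6; -1 0 0 0 0 0 -6; -1 0 0 0 0 0 -5; -1 0 0 0 0 0 -4")

```text
clock: 5.87
eef_pos: [550.2, 249.5, 56.6]
tool_rot: [3.135, 0.006, -3.12]
force: [4.6, 4.3, -1.6]
width: 9.1
gripper_force: 58.5
```

Emit:
move_arm(targets="-1 0 0 0 0 0 0; -1 0 0 0 0 0 0")

```text
clock: 6.03
eef_pos: [550.2, 249.5, 56.6]
tool_rot: [3.135, 0.006, -3.123]
force: [5.7, 4.2, 0.3]
width: 9.2
gripper_force: 58.9
```

```bash
python3 -c "
from h import *
s=read_state();print(s['force'],s['torque'],s['tool_rot'],s['eef_pos'],s['width'])"
```

```text
[5.66276306 4.1771086  0.2777486 ] [ 0.83197493 -1.0396627   0.11174598] [ 3.13545211  0.00602528 -3.12307443] [550.19893779 249.47629512  56.58388264] 9.239834659000886
```

Emit:
move_arm(targets="-1 0 0 0 0 0 -1; -1 0 0 0 0 0 0; -1 0 0 0 0 0 0")

```text
clock: 6.28
eef_pos: [550.2, 249.5, 56.6]
tool_rot: [3.136, 0.006, -3.106]
force: [6.1, 4.3, -0.8]
width: 9.1
gripper_force: 58.8
```

```bash
python3 -c "
from h import *
s=read_state();print(s['force'],s['torque'],s['tool_rot'],s['eef_pos'],s['width'])"
```

```text
[ 6.14388213  4.26632565 -0.78969679] [ 0.83323143 -1.08330486  0.02878358] [ 3.13569766  0.0063571  -3.10572394] [550.23818769 249.50726327  56.59359697] 9.085843439206513
```

Emit:
move_arm(targets="-1 0 0 0 0 0 -1; -1 0 0 0 0 0 0; -1 0 0 0 0 0 0")

```text
clock: 6.53
eef_pos: [550.2, 249.6, 56.6]
tool_rot: [3.136, 0.006, -3.088]
force: [6.4, 3.9, -0.0]
width: 9.0
gripper_force: 58.8
```

```bash
python3 -c "
from h import *
s=read_state();print(s['force'],s['torque'],s['tool_rot'],s['eef_pos'],s['width'])"
```

```text
[ 6.42724759  3.89406081 -0.01065507] [ 0.82656901 -1.11762139  0.03814241] [ 3.13577988  0.00649142 -3.0881755 ] [550.22337108 249.55973627  56.62217382] 9.009444222311982
```

Emit:
move_arm(targets="-1 0 0 0 0 0 -1; -1 0 0 0 0 0 0; -1 0 0 0 0 0 0")

```text
clock: 6.78
eef_pos: [550.2, 249.6, 56.6]
tool_rot: [3.136, 0.007, -3.071]
force: [5.8, 5.1, -0.4]
width: 9.0
gripper_force: 58.8
```

```bash
python3 -c "
from h import *
s=read_state();print(s['force'],s['torque'],s['tool_rot'],s['eef_pos'],s['width'])"
```

```text
[ 5.83227031  5.06569423 -0.43512883] [ 0.86465398 -1.07640621 -0.01010819] [ 3.13585522  0.00658809 -3.0706779 ] [550.22576839 249.59161865  56.60680664] 9.01114112462938
```

Emit:
move_arm(targets="-1 0 0 0 0 0 -1; -1 0 0 0 0 0 0; -1 0 0 0 0 0 0")

```text
clock: 7.03
eef_pos: [550.2, 249.6, 56.6]
tool_rot: [3.136, 0.007, -3.054]
force: [5.3, 4.8, -1.7]
width: 8.8
gripper_force: 58.6
```

```bash
python3 -c "
from h import *
s=read_state();print(s['force'],s['torque'],s['tool_rot'],s['eef_pos'],s['width'])"
```

```text
[ 5.34011765  4.7662116  -1.7386946 ] [ 0.87830398 -1.05407581 -0.05369922] [ 3.13584139  0.00662969 -3.05366052] [550.23342705 249.59940959  56.60232155] 8.82898958806109
```

Emit:
move_arm(targets="-1 0 0 0 0 0 -1.5; -1 0 0 0 0 0 0; -1 0 0 0 0 0 0")

```text
clock: 7.28
eef_pos: [550.2, 249.7, 56.6]
tool_rot: [3.136, 0.007, -3.029]
force: [5.2, 5.0, -0.4]
width: 9.1
gripper_force: 63.6
```

Run:
```python
from h import *
s=read_state();print(s['force'],s['torque'],s['tool_rot'],s['eef_pos'],s['width'])
T=shot('top');S=shot('side')
a=cv2.resize(T['color'][170:240,200:300],None,fx=4,fy=4,interpolation=3)
b=cv2.resize(S['color'][120:200,265:355],None,fx=7,fy=7,interpolation=3)
c=np.zeros((600,800,3),np.uint8);c[:280,:400]=a;c[:560,400:]=b[:,110:510]
cv2.imwrite('pics/n2.png',c[:,:,::-1])
```

```text
[ 5.19824611  4.97978017 -0.44216611] [ 1.00171547 -1.02288877 -0.43359005] [ 3.13562265  0.00650001 -3.02878504] [550.18258455 249.6923836   56.60952597] 9.098233017326283
```

Turning torque jumped to -0.43 N m, so screw B is at its hard stop and the box yaw is about 3.4°, which agrees with the picture. I'll ease back 2.5°, let go and lift.

Emit:
move_arm(targets="-1 0 0 0 0 0 2; -1 0 0 0 0 0 0; 0.2 0 0 0 0 0 0; 0.2 0 0 0 0 0 0; 0.2 0 0 0 0 0 0")

```text
clock: 7.8
eef_pos: [546.7, 246.0, 55.1]
tool_rot: [-3.141, -0.001, -3.062]
force: [0.3, 0.2, -0.7]
width: 44.7
gripper_force: 0.0
```

Emit:
move_arm(targets="0.2 0 0 0 0 0 0; 0.2 0 0 -2.5 0 0 0; 0.2 0 0 -2.5 0 0 0; 0.2 0 0 -1.5 0 0 0; 0.2 0 0 0 0 0 0")

```text
clock: 8.22
eef_pos: [548.5, 247.8, 123.5]
tool_rot: [3.139, 0.005, -3.062]
force: [-0.6, -0.1, -0.3]
width: 51.3
gripper_force: 0.0
```

Run:
```python
from h import *
s=read_state();print(s['force'],s['torque'],s['tool_rot'],s['eef_pos'],s['width'])
```

```text
[-0.55822462 -0.09471823 -0.28032248] [ 0.06179846 -0.00738797  0.04694906] [ 3.13938861  0.00469707 -3.06248708] [548.49024173 247.80805608 123.52576138] 51.27357945335103
```

Emit:
move_arm(targets="0.2 0 0 0 0 0 7; 0.2 0 0 0 0 0 7; 0.2 0 0 0 0 0 7; 0.2 0 0 0 0 0 7; 0.2 0 0 0 0 0 7")

```text
clock: 8.63
eef_pos: [546.5, 245.9, 119.4]
tool_rot: [-3.14, -0.001, 2.604]
force: [-0.7, -0.0, 1.1]
width: 51.5
gripper_force: 0.0
```

Emit:
move_arm(targets="0.2 0 0 0 0 0 7; 0.2 0 0 0 0 0 7; 0.2 0 0 0 0 0 7; 0.2 0 0 0 0 0 7; 0.2 0 0 0 0 0 7")

```text
clock: 9.05
eef_pos: [546.4, 245.9, 119.4]
tool_rot: [-3.14, 0.0, 1.993]
force: [-0.2, 0.0, -0.5]
width: 51.1
gripper_force: 0.0
```

Emit:
move_arm(targets="0.2 0 0 0 0 0 7; 0.2 0 0 0 0 0 7; 0.2 0 0 0 0 0 4.5; 0.2 0 0 0 0 0 0; 0.2 0 0 0 0 0 0")

```text
clock: 9.47
eef_pos: [546.6, 246.2, 119.7]
tool_rot: [-3.141, 0.001, 1.679]
force: [0.5, 0.1, -0.3]
width: 51.3
gripper_force: 0.0
```

Emit:
move_arm(targets="0.2 3.97 0.2 0 0 0 0; 0.2 3.97 0.2 0 0 0 0; 0.2 3.97 0.2 0 0 0 0; 0.2 3.97 0.2 0 0 0 0; 0.2 0 0 0 0 0 0")

```text
clock: 9.88
eef_pos: [534.1, 417.1, 120.5]
tool_rot: [-3.141, -0.01, 1.688]
force: [-0.6, 2.1, 0.7]
width: 51.2
gripper_force: 0.0
```

Run:
```python
from h import *
T=shot('top');S=shot('side')
s=read_state();print(s['force'],s['torque'],s['tool_rot'],s['eef_pos'],s['width'])
a=cv2.resize(T['color'][170:240,200:300],None,fx=4,fy=4,interpolation=3)
b=cv2.resize(S['color'][120:200,265:355],None,fx=7,fy=7,interpolation=3)
c=np.zeros((600,800,3),np.uint8);c[:280,:400]=a;c[:560,400:]=b[:,110:510]
cv2.imwrite('pics/n3.png',c[:,:,::-1])
f=lambda u,v:(400+(u-265)*7-110,(v-120)*7)
for q in [(538.6,405.4,88),(538.6,387.4,88),(538.6,387.4,50)]: print(f(*proj(S,q)))
```

```text
[-0.10315729 -0.90209111  0.13359319] [-0.0856984  -0.03065236  0.01269789] [-3.14035714e+00 -8.18447269e-04  1.68202105e+00] [536.65581077 407.65636647 119.61209658] 50.99165217878102
(np.float64(563.4133348597245), np.float64(146.41940793654928))
(np.float64(567.0820917918331), np.float64(166.634868068381))
(np.float64(569.7561416496519), np.float64(215.86006869579245))
```

View pics/n3.png

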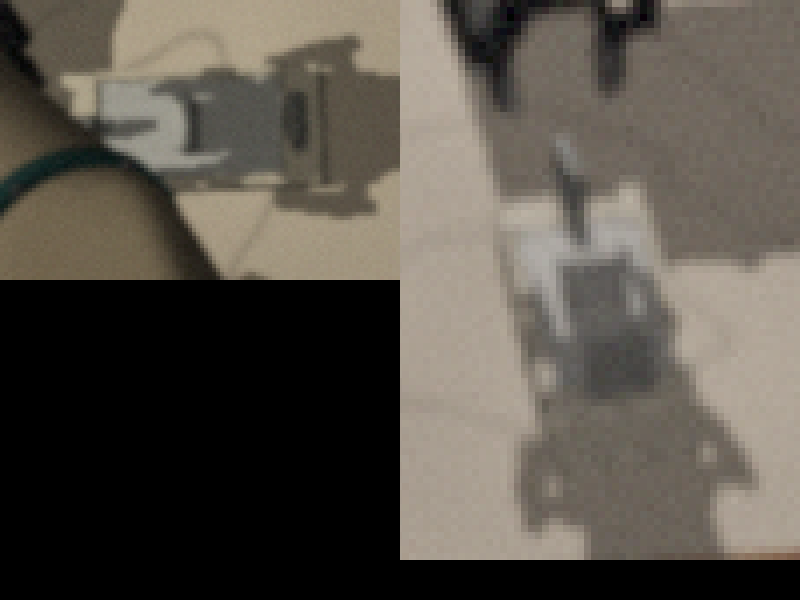

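The side view shows screw B's wing broadside (583–657, 330–395), so it is turned. Screw A's wing top runs (558,135)–(575,180), close to the prediction and at about 8° yaw. I'll go down onto it.

Emit:
move_arm(targets="0.2 0 0 2.5 0 0 -1.5; 0.2 0 0 2.5 0 0 0; 0.2 0 0 1.3 0 0 0; 0.2 0 0 0 0 0 0; 0.2 0 0 0 0 0 0")

```text
clock: 10.4
eef_pos: [538.4, 403.8, 56.7]
tool_rot: [-3.14, 0.001, 1.702]
force: [0.9, -0.1, 0.7]
width: 51.3
gripper_force: 0.0
```

Emit:
move_arm(targets="0.2 0 0 0 0 0 0; 0.2 0 0 0 0 0 0; 0.2 0 0 0 0 0 0")

```text
clock: 10.65
eef_pos: [539.2, 405.8, 58.8]
tool_rot: [3.139, -0.001, 1.702]
force: [-0.7, 0.9, 0.2]
width: 51.4
gripper_force: 0.0
```

Emit:
move_arm(targets="-1 0 0 0.1 0 0 0; -1 0 0 0 0 0 0; -1 0 0 0 0 0 0; -1 0 0 0 0 0 0; -1 0 0 0 0 0 0")

```text
clock: 11.07
eef_pos: [538.9, 405.5, 56.8]
tool_rot: [3.14, -0.0, 1.702]
force: [0.1, 0.2, 2.4]
width: 9.4
gripper_force: 58.1
```

Emit:
move_arm(targets="-1 0 0 0 0 0 -6; -1 0 0 0 0 0 -6; -1 0 0 0 0 0 -6; -1 0 0 0 0 0 -6; -1 0 0 0 0 0 -6")

```text
clock: 11.48
eef_pos: [538.8, 405.4, 56.8]
tool_rot: [3.141, 0.0, 2.231]
force: [0.6, -0.1, 1.8]
width: 9.1
gripper_force: 58.5
```

Emit:
move_arm(targets="-1 0 0 0 0 0 -6; -1 0 0 0 0 0 -6; -1 0 0 0 0 0 -6; -1 0 0 0 0 0 -6; -1 0 0 0 0 0 -6")

```text
clock: 11.9
eef_pos: [538.7, 405.3, 56.8]
tool_rot: [3.141, 0.001, 2.754]
force: [-0.2, -0.3, 2.2]
width: 9.2
gripper_force: 58.5
```

Emit:
move_arm(targets="-1 0 0 0 0 0 -6; -1 0 0 0 0 0 -6; -1 0 0 0 0 0 -6; -1 0 0 0 0 0 -5; -1 0 0 0 0 0 0")

```text
clock: 12.32
eef_pos: [538.7, 405.2, 56.8]
tool_rot: [3.141, 0.0, -3.131]
force: [0.6, -1.4, 4.5]
width: 9.6
gripper_force: 60.5
```

```bash
python3 -c "
from h import *
s=read_state();print(s['force'],s['torque'],s['tool_rot'],s['eef_pos'],s['width'])"
```

```text
[ 0.64862275 -1.42341792  4.50876854] [-0.22818677 -0.01110027  0.03055061] [ 3.14125442e+00  2.60675149e-04 -3.13054017e+00] [538.69632927 405.24063652  56.76248365] 9.577600935659728
```

Emit:
move_arm(targets="-1 0 0 0 0 0 -2; -1 0 0 0 0 0 0; -1 0 0 0 0 0 0")

```text
clock: 12.57
eef_pos: [538.7, 405.3, 56.8]
tool_rot: [-3.142, 0.001, -3.1]
force: [0.0, -0.6, 4.6]
width: 9.3
gripper_force: 60.4
```

```bash
python3 -c "
from h import *
s=read_state();print(s['force'],s['torque'],s['tool_rot'],s['eef_pos'],s['width'])"
```

```text
[ 0.00761098 -0.64050779  4.63111189] [-0.25941091 -0.00792195  0.06734103] [-3.14150178e+00  8.05306943e-04 -3.09985286e+00] [538.7169568  405.25077396  56.78983227] 9.253217535697374
```

Emit:
move_arm(targets="-1 0 0 0 0 0 -1.5; -1 0 0 0 0 0 0; -1 0 0 0 0 0 0")

```text
clock: 12.82
eef_pos: [538.7, 405.2, 56.8]
tool_rot: [-3.141, 0.001, -3.072]
force: [0.5, -0.6, 5.8]
width: 9.2
gripper_force: 60.2
```

```bash
python3 -c "
from h import *
s=read_state();print(s['force'],s['torque'],s['tool_rot'],s['eef_pos'],s['width'])"
```

```text
[ 0.52123489 -0.628896    5.82838218] [-0.23607085 -0.06585226  0.03643575] [-3.14134510e+00  8.38371531e-04 -3.07198143e+00] [538.69345482 405.24568095  56.78141022] 9.233369319502227
```

Emit:
move_arm(targets="-1 0 0 0 0 0 -1.5; -1 0 0 0 0 0 0; -1 0 0 0 0 0 0")

```text
clock: 13.07
eef_pos: [538.7, 405.3, 56.8]
tool_rot: [-3.142, 0.001, -3.047]
force: [1.2, -1.9, 4.4]
width: 9.0
gripper_force: 58.7
```

```bash
python3 -c "
from h import *
s=read_state();print(s['force'],s['torque'],s['tool_rot'],s['eef_pos'],s['width'])"
```

```text
[ 1.21425125 -1.92936029  4.40784094] [-0.24150348 -0.00997551 -0.28317452] [-3.14150796e+00  6.18699701e-04 -3.04692272e+00] [538.70282806 405.2650648   56.78421063] 8.979952309525222
```

Emit:
move_arm(targets="-1 0 0 0 0 0 -1; -1 0 0 0 0 0 0; -1 0 0 0 0 0 0")

```text
clock: 13.32
eef_pos: [538.7, 405.3, 56.8]
tool_rot: [3.142, 0.0, -3.03]
force: [-0.4, -2.1, 6.1]
width: 9.2
gripper_force: 61.9
```

```bash
python3 -c "
from h import *
s=read_state();print(s['force'],s['torque'],s['tool_rot'],s['eef_pos'],s['width'])"
```

```text
[-0.39007119 -2.11181126  6.08218045] [-0.29033907 -0.04343671 -0.45336888] [ 3.14158041e+00  4.56841559e-04 -3.03024548e+00] [538.68804028 405.25761503  56.78383527] 9.194887906250766
```

Screw A also reached its stop (tz -0.28, then -0.45). I'll ease back, release, lift and go over the bar. The cover centre from the two axes is (543.2, 327.5) with yaw 3.35°.

Emit:
move_arm(targets="-1 0 0 0 0 0 2; -1 0 0 0 0 0 0; 0.2 0 0 0 0 0 0; 0.2 0 0 0 0 0 0; 0.2 0 0 0 0 0 0")

```text
clock: 13.73
eef_pos: [537.8, 405.2, 55.7]
tool_rot: [-3.141, -0.001, -3.062]
force: [0.1, -0.1, 0.7]
width: 44.9
gripper_force: 0.0
```

Emit:
move_arm(targets="0.2 0 0 0 0 0 0; 0.2 0 0 -2.5 0 0 0; 0.2 0 0 -2.5 0 0 0; 0.2 0 0 -1.5 0 0 0; 0.2 0 0 0 0 0 0")

```text
clock: 14.15
eef_pos: [539.7, 407.4, 125.1]
tool_rot: [3.137, 0.005, -3.063]
force: [0.8, 1.5, 0.1]
width: 51.3
gripper_force: 0.0
```

Emit:
move_arm(targets="0.2 0.05 -2.6 0 0 0 0; 0.2 0.05 -2.6 0 0 0 0; 0.2 0.06 -2.6 0 0 0 1.1; 0.2 0 0 0 0 0 0; 0.2 0 0 0 0 0 0")

```text
clock: 14.57
eef_pos: [543.4, 324.8, 120.3]
tool_rot: [-3.14, -0.001, -3.085]
force: [0.7, 0.6, -0.5]
width: 51.1
gripper_force: 0.0
```

Emit:
move_arm(targets="0.2 0 0 0 0 0 0; 0.2 0 0 0 0 0 0; 0.2 0 0 0 0 0 0; 0.2 0 0 0 0 0 0; 0.2 0 0 0 0 0 0")

```text
clock: 14.98
eef_pos: [542.6, 328.3, 121.3]
tool_rot: [3.141, -0.0, -3.08]
force: [0.8, -0.4, -1.0]
width: 51.3
gripper_force: 0.0
```

Run:
```python
from h import *
T=shot('top');S=shot('side')
s=read_state();print(s['tool_rot'],s['eef_pos'],s['width'])
a=cv2.resize(T['color'][170:240,200:300],None,fx=4,fy=4,interpolation=3)
b=cv2.resize(S['color'][120:200,265:355],None,fx=7,fy=7,interpolation=3)
c=np.zeros((600,800,3),np.uint8);c[:280,:400]=a;c[:560,400:]=b[:,110:510]
cv2.imwrite('pics/n4.png',c[:,:,::-1])
f=lambda u,v:(400+(u-265)*7-110,(v-120)*7)
for q in [(523,321,81),(563,322,81),(523,321,45)]: print(f(*proj(S,q)))
```

```text
[ 3.14146408e+00  4.17261841e-06 -3.08094572e+00] [542.74157103 327.87618873 121.27890749] 51.016553871143806
(np.float64(554.0667829287195), np.float64(255.62876148656815))
(np.float64(624.1068819385694), np.float64(246.8071556240665))
(np.float64(556.836638641709), np.float64(302.10988363394074))
```

View pics/n4.png

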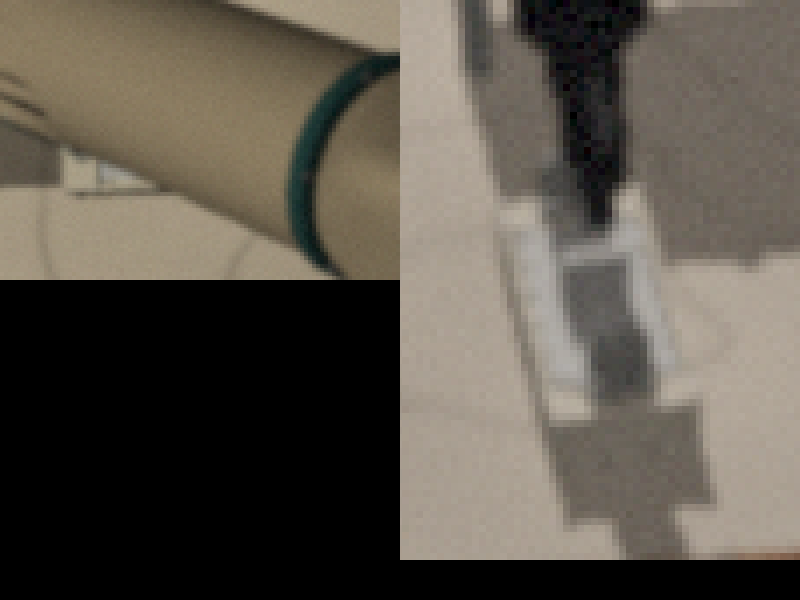

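Both wings are now broadside, the far one at (570,205) and the near one at (622,365). The bar at (598,300) sits between the fingers' line, so I'll go down and pinch it.

Emit:
move_arm(targets="0.2 0 0 2.5 0 0 0; 0.2 0 0 2.5 0 0 0; 0.2 0 0 2 0 0 0; 0.2 0 0 0 0 0 0; 0.2 0 0 0 0 0 0")

```text
clock: 15.5
eef_pos: [542.3, 327.2, 50.7]
tool_rot: [-3.141, -0.002, -3.081]
force: [-0.9, 1.0, 1.3]
width: 51.2
gripper_force: 0.0
```

Emit:
move_arm(targets="-1 0 0 0 0 0 0; -1 0 0 0 0 0 0; -1 0 0 0 0 0 0; -1 0 0 0 0 0 0; -1 0 0 0 0 0 0")

```text
clock: 15.92
eef_pos: [543.8, 328.1, 52.9]
tool_rot: [3.14, 0.002, -3.082]
force: [-0.3, -0.8, 5.8]
width: 10.9
gripper_force: 59.5
```

```bash
python3 -c "
from h import *
s=read_state();print(s['force'],s['torque'],s['tool_rot'],s['eef_pos'],s['width'])"
```

```text
[-0.285248   -0.82034915  5.75759998] [-0.12985932  0.00494782 -0.01862208] [ 3.14040936e+00  2.31144269e-03 -3.08176881e+00] [543.75102516 328.09103913  52.91299197] 10.894545930429897
```

Emit:
move_arm(targets="-1 0 0 -0.5 0 0 0; -1 0 0 -0.5 0 0 0; -1 0 0 -0.7 0 0 0; -1 0 0 -1 0 0 0; -1 0 0 0 0 0 0")

```text
clock: 16.33
eef_pos: [543.8, 328.5, 80.6]
tool_rot: [3.14, 0.003, -3.082]
force: [-0.4, -0.4, -1.5]
width: 11.3
gripper_force: 58.5
```

Emit:
move_arm(targets="-1 0 0 -1.5 0 0 0; -1 0 0 -1.7 0 0 0; -1 0 0 -1.7 0 0 0; -1 0 0 -1.2 0 0 0; -1 0 0 0 0 0 0")

```text
clock: 16.75
eef_pos: [544.1, 328.9, 142.7]
tool_rot: [3.139, 0.004, -3.082]
force: [0.5, 0.1, -2.0]
width: 10.9
gripper_force: 58.6
```

Emit:
move_arm(targets="-1 0 0 0 0 0 0; -1 0 0 0 0 0 0; -1 0 0 0 0 0 0; -1 0 0 0 0 0 0")

```text
clock: 17.08
eef_pos: [542.4, 326.9, 138.3]
tool_rot: [-3.141, -0.002, -3.082]
force: [0.2, 0.2, -0.9]
width: 11.2
gripper_force: 58.6
```

Run:
```python
from h import *
T=shot('top');S=shot('side')
s=read_state();print(s['force'],s['torque'],s['tool_rot'],s['eef_pos'],s['width'])
b=cv2.resize(S['color'][120:270,250:400],None,fx=4,fy=4,interpolation=3)
cv2.imwrite('pics/n5.png',b[:,:,::-1])
```

```text
[ 0.05645854  0.11794851 -2.09800588] [0.00227486 0.03517842 0.06423604] [-3.14105607e+00 -1.16740883e-03 -3.08152267e+00] [542.57440569 327.19710114 138.53777559] 10.890398268360274
```

View pics/n5.png

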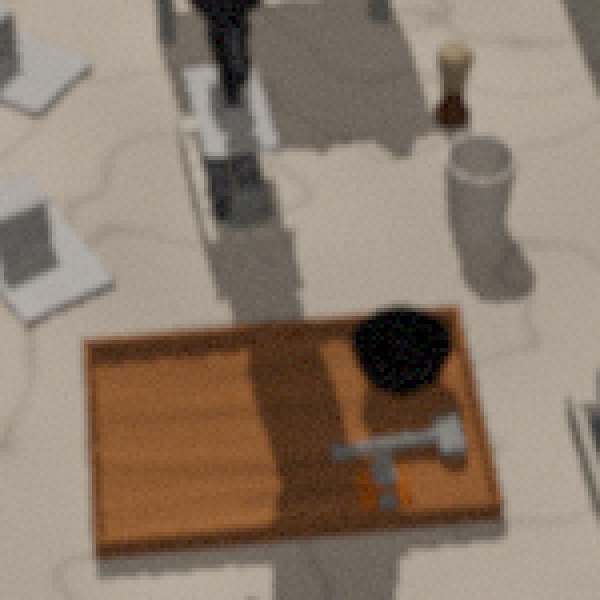

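The cover is lifted clear of the box, carried level at (230,110), with about 2 N of weight felt. Next I cross-check the tray from the side view.

Run:
```python
from h import *
S=shot('side')
P=np.array([onz(S,250+x/4,120+y/4,26)[:2] for x,y in[(83,341),(462,308),(500,512),(97,545)]]);print(P.round())
c=P.mean(0);d=P[1]+P[2]-P[0]-P[3];print(c,np.linalg.norm(d)/2,np.degrees(np.arctan2(d[1],d[0])),c-d/np.linalg.norm(d)*85)
```

```text
[[ 378.  133.]
 [ 737.  118.]
 [ 720. -122.]
 [ 373. -103.]]
[551.89964623   6.26213885] 353.6092116082708 -2.6823107030253874 [466.99277471  10.2399735 ]
```

Emit:
move_arm(targets="-1 0.43 -1.4 0 0 0 0; -1 0.87 -2.8 0 0 0 0; -1 0.87 -2.8 0 0 0 1.4; -1 0.87 -2.8 0 0 0 2; -1 0.87 -2.8 0 0 0 2")

```text
clock: 17.65
eef_pos: [508.7, 198.7, 139.1]
tool_rot: [3.142, -0.0, 3.106]
force: [-0.0, -0.4, -1.4]
width: 11.1
gripper_force: 58.7
```

```bash
python3 -c "
from h import *
s=read_state();print(s['force'],s['torque'],s['tool_rot'],s['eef_pos'],s['width'])"
```

```text
[-0.04012964 -0.37489649 -1.43000038] [-0.04257156 -0.04859471  0.01437796] [ 3.14158740e+00 -1.02479767e-04  3.10564130e+00] [508.70298379 198.7092325  139.10237924] 11.144442487821433
```

Emit:
move_arm(targets="-1 0.52 -2.9 0 0 0 0; -1 0.52 -2.9 0 0 0 0; -1 0.52 -2.9 0 0 0 0; -1 0.52 -2.9 0 0 0 0; -1 0.52 -2.9 0 0 0 0")

```text
clock: 18.07
eef_pos: [477.7, 54.8, 139.4]
tool_rot: [3.142, 0.0, 3.108]
force: [0.5, -0.6, -1.5]
width: 11.2
gripper_force: 58.7
```

Emit:
move_arm(targets="-1 0.52 -2.5 0 0 0 0; -1 0.5 -1.7 0 0 0 0; -1 0 0 0 0 0 0; -1 0 0 0 0 0 0; -1 0 0 0 0 0 0")

```text
clock: 18.48
eef_pos: [467.1, 15.3, 139.6]
tool_rot: [3.14, 0.001, 3.108]
force: [-0.1, 0.6, -1.8]
width: 10.7
gripper_force: 58.8
```

Emit:
move_arm(targets="-1 0 0 2.5 0 0 0; -1 0 0 2.5 0 0 0; -1 0 0 2.5 0 0 0; -1 0 0 1.5 0 0 0; -1 0 0 0 0 0 0")

```text
clock: 18.9
eef_pos: [465.3, 15.9, 47.0]
tool_rot: [3.141, -0.004, 3.11]
force: [-1.2, 0.6, -0.4]
width: 11.0
gripper_force: 58.7
```

Emit:
move_arm(targets="-1 0 0 0 0 0 0; -1 0 0 0 0 0 0; -1 0 0 0 0 0 0; -1 0 0 0 0 0 0; -1 0 0 0 0 0 0")

```text
clock: 19.32
eef_pos: [467.1, 14.3, 50.1]
tool_rot: [3.141, 0.002, 3.107]
force: [-1.2, 0.0, -1.2]
width: 11.0
gripper_force: 58.7
```

Run:
```python
from h import *
S=shot('side')
s=read_state();print(s['force'],s['torque'],s['tool_rot'],s['eef_pos'],s['width'])
b=cv2.resize(S['color'][120:270,250:400],None,fx=4,fy=4,interpolation=3)
cv2.imwrite('pics/n6.png',b[:,:,::-1])
```

```text
[-0.27690203 -0.28196424 -1.6792475 ] [ 0.05540134 -0.01176469 -0.00500445] [3.14154671e+00 1.33308437e-03 3.10698775e+00] [466.9450125   14.20568533  49.97778853] 11.158798199412686
```

View pics/n6.png

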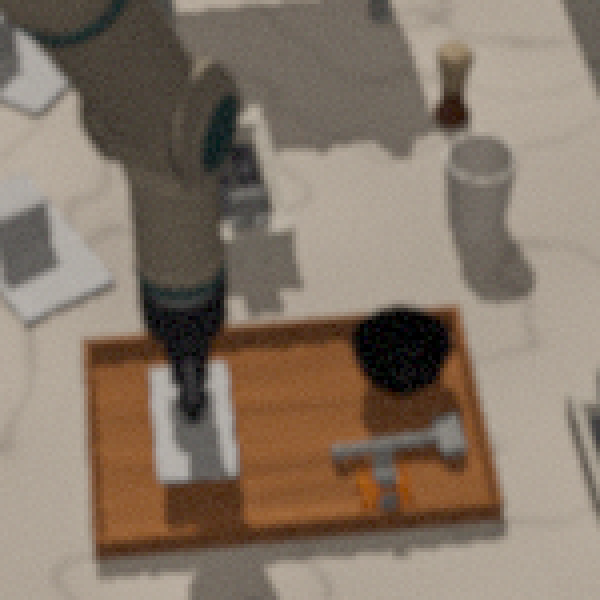

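The cover hovers level over the middle of the clear half, at (195,422), still about 29 mm above the floor. I'll lower it gently.

Emit:
move_arm(targets="-1 0 0 0.8 0 0 0; -1 0 0 0.8 0 0 0; -1 0 0 0.5 0 0 0; -1 0 0 0 0 0 0; -1 0 0 0 0 0 0")

```text
clock: 19.78
eef_pos: [466.0, 14.4, 27.7]
tool_rot: [-3.141, -0.001, 3.108]
force: [-0.3, -0.3, -2.2]
width: 10.8
gripper_force: 58.9
```

Emit:
move_arm(targets="-1 0 0 0.2 0 0 0; -1 0 0 0.2 0 0 0; -1 0 0 0.1 0 0 0; -1 0 0 0 0 0 0; -1 0 0 0 0 0 0")

```text
clock: 20.2
eef_pos: [466.5, 14.3, 23.3]
tool_rot: [3.142, 0.0, 3.107]
force: [0.8, 0.3, -1.3]
width: 11.0
gripper_force: 58.9
```

Emit:
move_arm(targets="-1 0 0 0.1 0 0 0; -1 0 0 0.1 0 0 0; -1 0 0 0 0 0 0; -1 0 0 0 0 0 0; -1 0 0 0 0 0 0")

```text
clock: 20.62
eef_pos: [466.5, 14.3, 21.3]
tool_rot: [-3.142, 0.0, 3.107]
force: [1.7, 0.3, -1.3]
width: 11.2
gripper_force: 58.9
```

Emit:
move_arm(targets="-1 0 0 0.1 0 0 0; -1 0 0 0 0 0 0; -1 0 0 0 0 0 0; -1 0 0 0 0 0 0")

```text
clock: 20.95
eef_pos: [466.6, 14.3, 20.9]
tool_rot: [-3.141, 0.001, 3.107]
force: [-1.1, -0.2, 5.0]
width: 11.1
gripper_force: 59.9
```

Emit:
move_arm(targets="-1 0 0 0.1 0 0 0; -1 0 0 0 0 0 0; -1 0 0 0 0 0 0; -1 0 0 0 0 0 0")

```text
clock: 21.28
eef_pos: [466.6, 14.3, 20.8]
tool_rot: [-3.141, 0.002, 3.108]
force: [-4.2, -1.4, 18.1]
width: 11.3
gripper_force: 61.9
```

The cover is on the floor. I'll unload, open and lift away.

Emit:
move_arm(targets="-1 0 0 -0.1 0 0 0; -1 0 0 0 0 0 0; 0.2 0 0 0 0 0 0; 0.2 0 0 0 0 0 0; 0.2 0 0 0 0 0 0")

```text
clock: 21.7
eef_pos: [466.5, 14.3, 20.1]
tool_rot: [3.141, -0.0, 3.107]
force: [0.2, 0.3, -1.1]
width: 46.6
gripper_force: 0.0
```

Emit:
move_arm(targets="0.2 0 0 0 0 0 0; 0.2 0 0 0 0 0 0; 0.2 0 0 -1.5 0 0 0; 0.2 0 0 -2.5 0 0 0; 0.2 0 0 -3 0 0 0")

```text
clock: 22.12
eef_pos: [465.1, 14.4, 90.0]
tool_rot: [-3.142, -0.004, 3.108]
force: [0.0, 0.0, -0.2]
width: 50.9
gripper_force: 0.0
```

Emit:
move_arm(targets="0.2 0 0 -3.5 0 0 0; 0.2 0 0 -3.5 0 0 0; 0.2 0 0 -3.5 0 0 0; 0.2 0 0 -3.5 0 0 0; 0.2 0 0 0 0 0 0")

```text
clock: 22.53
eef_pos: [469.9, 15.6, 235.8]
tool_rot: [3.141, 0.01, 3.107]
force: [1.5, 0.1, 0.1]
width: 51.3
gripper_force: 0.0
```

Emit:
move_arm(targets="0.2 0 -3.5 0 0 0 0; 0.2 0 -3.5 0 0 0 0; 0.2 0 -3.5 0 0 0 0; 0.2 0 -3.5 0 0 0 0; 0.2 0 0 0 0 0 0")

```text
clock: 22.95
eef_pos: [460.2, -133.8, 228.9]
tool_rot: [-3.138, -0.003, 3.096]
force: [0.3, -0.6, -1.0]
width: 51.3
gripper_force: 0.0
```

Run:
```python
from h import *
S=shot('side');T=shot('top')
s=read_state();print(s['force'],s['tool_rot'],s['eef_pos'],s['width'])
c=np.zeros((600,800,3),np.uint8)
c[:560,:400]=cv2.resize(S['color'][130:270,260:360],None,fx=4,fy=4,interpolation=3)
c[:540,400:]=cv2.resize(T['color'][140:275,205:405],None,fx=2,fy=4,interpolation=3)
cv2.imwrite('pics/n7.png',c[:,:,::-1])
```

```text
[ 0.17600284  0.41232276 -0.81749825] [ 3.14119797e+00 -1.05649026e-03  3.10343640e+00] [ 461.03826925 -127.02536872  229.70710772] 51.10614220698676
```

View pics/n7.png

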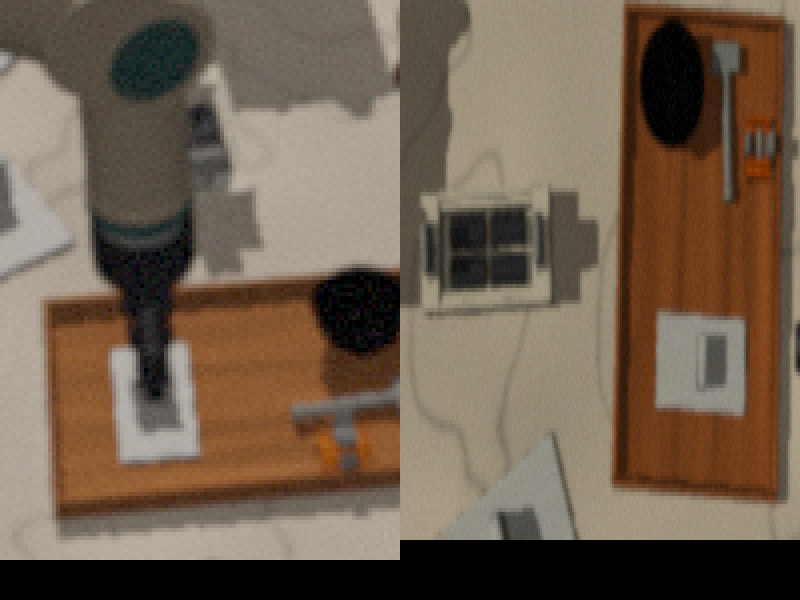

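The cover lies flat in the middle of the clear half, at (701,363) against a tray mid-line of 699. Both wings are across the box, and the bowl has not moved.

Emit:
move_arm(targets="0.2 0 0 0 0 0 0; 0.2 0 0 0 0 0 0; 0.2 0 0 0 0 0 0; 0.2 0 0 0 0 0 0; 0.2 0 0 0 0 0 0")

```text
clock: 23.47
eef_pos: [461.8, -124.8, 230.4]
tool_rot: [-3.142, 0.0, 3.109]
force: [-0.3, 0.4, -0.0]
width: 51.1
gripper_force: 0.0
```

```bash
python3 -c "
from h import *
print(order.finish_job())"
```

```text
the job is handed in; nothing more can be done
None
```

The job is handed in at about 23.5 s: both thumbscrews are turned a quarter turn anticlockwise, and the cover lies flat and released in the middle of the tray's clear near half, with the soap unit and bowl left alone; no verdict was shown.

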